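Tighten the lock ring in the chassis bay with short spanner strokes

TASK

Tighten the slotted lock ring in the open aluminium chassis: with the blue-handled spanner that already sits on it, turn the ring clockwise (seen from above) until the white line on its rim points at the orange post. The side walls stop the handle before that, so after the first stroke lift the spanner off the ring, swing it back, seat it in the next pair of slots and turn again. Leave the spanner seated flat on the ring, let go of it, and do not disturb the mug.

Things in the scene. Friction and masses are not known exactly. Their poses are not given: they have to be found in the camera images.
- spanner: Face spanner, 0.14 kg, seated on the ring. Origin: axis of its steel head (74 mm, 11 mm thick), at its underside. Handle along its own -x, centred 8 mm above the origin; 78 to 153 mm out a blue grip, 16 mm wide, 14 high: hold it 108 mm out. Two dogs under the head along x, 19 to 34 mm from the axis, 6 mm thick, 10 deep, fit opposite slots. The head is heavy: it rests on the ring if let go.
- ring_centre (a point): Point on the lock ring's vertical axis at the height of its tooth tops, 42 mm above the bench, fixed to the chassis and with its axes (x to its back wall, z up); the seated spanner's origin lies here. The spanner fits every 60 degrees: the dogs are mid-slot when its yaw relative to this frame (anticlockwise from above) is 30 degrees minus the ring's angle, plus a multiple of 60.
- chassis: Aluminium bay fixed to the bench, open along -x; origin on the ring's axis at bench level. Side walls: inner faces at y = -58 and 58 mm, 4 mm thick, from x = -42 mm back, 62 mm high. Seated, the handle can swing 47 degrees either side of -x; lifted 22 mm it passes over the walls. Orange post at x = -27, y = -46 mm, 30 mm high: the spanner passes over it.
- lock_ring (a joint): Angle (rad) of the dark six-toothed ring, flange 96 mm wide; grows clockwise seen from above. Starts near 0; at 1.9 the white line on its rim points at the orange post; end stop 2.5. Stiff (0.25 N m), stays where left. Teeth 12 mm high, six slots 19 mm wide, 60 degrees apart; from mid-slot the spanner has about 11 degrees and 6 mm of play each way before it drives the ring.
- mug: Green mug, 86 mm across, 96 mm high, on the bench to the left of the chassis; origin at the centre of its underside. Only to be left alone.

How it is judged (in metres and radians):
On the way, in this order (a step that is already met when the one before it is completed fails the run):
1. first stroke: the ring turned by 35 degrees or more with the spanner seated on it (value of joint lock_ring above 0.6 rad and distance between spanner and ring_centre below 0.015 m), for 0.1 s.
2. the spanner lifted off the ring, its dogs clear of the teeth (z of spanner in the frame of ring_centre above 0.012 m), for 0.1 s.
3. the spanner seated again and the ring's line brought to the post (value of joint lock_ring above 1.65 rad and distance between spanner and ring_centre below 0.015 m), for 0.1 s.
At the end, for the whole second after the job is handed in: The ring's angle is within 0.25 rad (14 degrees) of 1.9 rad, where its white line points at the orange post; the spanner is seated on the ring again (origin within 15 mm of the axis, less than 5 mm above the teeth, tilted less than 0.1 rad), released and at rest (value of joint lock_ring between 1.65 and 2.15 rad and z of spanner in the frame of ring_centre below 0.005 m and horizontal distance between spanner and ring_centre below 0.015 m and angle between spanner's own z axis and vertical below 0.1 rad and linear speed of spanner below 0.02 m/s); the robot touches nothing.
It fails at once if the mug is pushed by more than 30 mm or tipped (distance of mug from where it was at the start of the episode above 0.03 m or angle between mug's own z axis and vertical above 0.4 rad).
It also fails if it takes over 48 s, if anything falls off the work surface, if the arm or the gripper's body presses on something with over 40 N, if the wrist force passes 120 N, or if a joint passes its speed limit or range.

ROBOT

A 6-joint arm with a two-finger parallel gripper is mounted at the origin on the work surface; the furniture and walls round the work are solid. World frame = base frame: x ahead of the robot, y to its left, z up, the work surface at z = 0. Lengths are in mm, angles in degrees, forces in N, time in s.
With the tool pointing down it reaches from about 300 to 850 mm from the base axis. Payload 4.2 kg.
Tool frame: the origin (TCP) lies on the centre line of the jaws, within the pads' length; the fingertips stand 14 mm ahead of it and the grasp point (between the pads) lies 5 mm behind it (env.finger_overhang is the z of the fingertips in the tool frame, in mm); z points along the fingers, y is the line along which they close (so a half turn about z gives the same grasp; the last joint's range is limited). The gripper opens to 91 mm and grips with 3 to 60 N. Pads are 32 mm wide; open, the fingers measure 118 mm over their backs; the gripper's body (76 mm by 178 mm) begins 60 mm behind the grasp point.
Start: joints at [-76.891, 18.312, 89.639, -0, 72.044, -1.146], TCP at [141.591, -557.309, 227.976] pointing down, gripper open.
Joint ranges: [-177.97, 177.97], [-48.28, 115.42], [12.27, 149.76], [-77.06, 257.06], [2.81, 150.46], [-146.56, 146.56]. Speed limits (degrees/s): [147.25, 147.25, 180, 180, 180, 180].

INTERFACE

Orientations are given as [roll, pitch, yaw] about the fixed x, y, z axes, in that order (R = Rz(yaw) Ry(pitch) Rx(roll)).
In Python, from workcell import sensors, viewer, env gives the robot as it stands. The module is installed in compiled form; this text tells all that it offers.
- The arm moves only by the tool step_arm, never from a script. Its argument "plan" is one flat list of numbers, 6 for each row, row after row: the shift along the tool's x, y, z in cm, then the turn, a rotation vector about the tool's x, y, z in rad. In form: [x, y, z, wx, wy, wz, x, y, z, wx, wy, wz, ...]. A call has 1 to 5 rows; each row shifts and turns the commanded pose from where the row before left it, along the tool's axes as they then stand; what a row does not reach is not made up. A row lasts 1/12 s, in which the tool goes at most 41.7 mm and 7.16 degrees, less where a joint would pass 70% of its speed; a pose out of reach is approached as far as the arm can. A call is refused whole if a number of a shift passes 4.17 or a number of a turn 0.125, either way. A call with a gripper value outside its range is refused whole. "hand" is the finger opening in cm, from 0 to 9.12, set as the call begins (left out, the last holds). The fingers move at their own pace and stop on an object; "newtons" is the grip in N (left out, the last holds). Time passes only in rows, so rows that do not move let the fingers close. It gives the time, the measured TCP pose, the force, the opening and the grip force at its end, in the units of the state.
- sensors.state(): the state, without advancing time (a new reading comes with each control period).
- viewer.grab_frame(name): name is "scene" or "top" or "wrist"; returns a dict with "img" (480x640x3 uint8, red, green, blue), "fx", "fy", "cx", "cy" (pixels), "position" and "attitude" of the camera in the world. Camera axes: x right, y down, z forward; pixel columns grow to the right and rows downward; lengths in mm; the calibration is good to about 2 mm. A picture is of the moment at which its call begins. There is no depth.
- env.job_done(): hands the job in; it is judged then, once.
Trained networks look in a picture, given as the dict that the camera call returned (one of the last four; its "shot" number tells which), for a name from the list of things; names that differ only in an ending like _2 or _b are one class to them, and where a whole thing is asked for, a point or a joint stands for the part that bears it (a point fixed in the world has none). Each returns a list of dicts, best first, with "score" (0 to 1); they miss things now and then, are a little off and sometimes report something else, mostly with a low value. They report only what shows in the picture. A call takes as long as a camera call.
- viewer.boxes_of(name, picture): "location" ([column, row] in pixels, amid what is visible of it).
- viewer.pinpoint(name, picture): "location" ([column, row] in pixels: a listed point, or the origin of a listed thing).
The state is a dict: "time_s": time; "qpos": joint angles; "qvel": joint speeds; "effort": joint torques, N m; "ee_pos": TCP position; "ee_rot": TCP orientation; "force": force on the tool from outside, world axes, zero at the start; "torque": the same for the moment, N m; "gripper_width": finger opening in mm; "gripper_force": force on a finger pad.
Only numpy, scipy, OpenCV 4.12 (cv2) and the standard library are available. Lean on these libraries where they do the work, as an engineer would, in place of code of your own. Each camera call takes 0.05 s, during which the arm holds its last target. There are 200 camera calls.

## Working session

There is one attempt and no reset: what is moved stays moved. The work goes in short steps, Python scripts to look and compute and a tool call to move; the robot and the scene stay as the last step left them, time stands still between calls to the robot, and variables do not carry over. Pictures are saved under pics/ and viewed, at most 10 in all, crops included, and the job is handed in when it is done.

Besides the shell and the picture viewer there is one more tool, called as name(argument=value, ...) on one line, values as JSON. step_arm: Moves the arm, as the interface text tells. Its arguments: {"type":"object","properties":{"plan":{"type":"array","items":{"type":"number"}},"hand":{"type":"number"},"newtons":{"type":"number"}},"required":["plan"]}

```bash
mkdir -p pics
cat > h.py <<'E'
import numpy as np, cv2
from scipy.spatial.transform import Rotation as R
from workcell import sensors, viewer, env
def rot(a):
    a=np.array(a,float)
    if a.shape==(3,3): return a
    if a.size==4: return R.from_quat(a).as_matrix()
    return R.from_euler('xyz',a,degrees=True).as_matrix()
def toplane(p,uv,z):
    d=rot(p["attitude"])@np.array([(uv[0]-p["cx"])/p["fx"],(uv[1]-p["cy"])/p["fy"],1])
    o=np.array(p["position"]); return o+d*(z-o[2])/d[2]
def proj(p,X):
    c=rot(p["attitude"]).T@(np.array(X)-np.array(p["position"])); return c[:2]/c[2]*[p["fx"],p["fy"]]+[p["cx"],p["cy"]]
def save(p,n): cv2.imwrite(f"pics/{n}.png",p["img"][:,:,::-1])
E
python3 - <<'E'
from h import *
for n in ["scene","top"]:
    p=viewer.grab_frame(n); save(p,n+"0"); print(n,p["position"],p["attitude"],p["fx"])
    for k,z in [("spanner",42),("ring_centre",42),("chassis",0),("mug",0)]:
        for f in (viewer.pinpoint,):
            for r in f(k,p)[:2]: print(k,r["location"],round(r["score"],2),toplane(p,r["location"],z).round(1))
        if k=="spanner":
            for r in viewer.boxes_of(k,p)[:1]: print('box',r["location"],toplane(p,r["location"],50).round(1))
print(sensors.state())
E
```

```text
scene [  2.26120968 618.77214628 505.36490129] [-120.31456878   -0.6762948  -133.55664601] 529.7557365406844
spanner [388.8, 214.2] 0.95 [ 550.7 -102.5   42. ]
box [401.6, 214.8] [ 523.5 -105.9   50. ]
ring_centre [387.6, 212.6] 0.82 [ 556.5 -106.    42. ]
chassis [385.6, 233.8] 0.76 [551.6 -99.3   0. ]
mug [246.0, 342.3] 0.57 [483.7 288.9  -0. ]
top [412.22834924 118.41226639 896.36274175] [-171.98371068   -1.49298681  -90.88816652] 600.4839199936483
spanner [455.9, 222.7] 0.64 [ 563.5 -109.3   42. ]
box [465.2, 234.9] [ 544.1 -119.7   50. ]
chassis [445.0, 232.5] 0.86 [ 555.9 -103.1    0. ]
mug [183.1, 282.7] 0.97 [484.8 292.    0. ]
{'time_s': 0.6, 'qpos': array([-7.68915892e+01,  1.83120513e+01,  8.96399394e+01,  7.46968482e-04,
        7.20438106e+01, -1.14483611e+00]), 'qvel': array([-0.02779218,  0.04734472, -0.08078347, -0.03121689, -0.04660572,
       -0.01148053]), 'effort': array([-5.67835032e-04, -4.12122202e+01, -2.32135552e+01,  7.27572525e-02,
        3.78950383e-02, -1.82798885e-05]), 'ee_pos': array([ 141.58683875, -557.30451687,  227.96803052]), 'ee_rot': array([ 1.79995788e+02, -6.26572131e-04,  1.42530166e+01]), 'force': array([-0.31242069, -0.13679434,  0.77287798]), 'torque': array([0.00540849, 0.03118497, 0.03579046]), 'gripper_force': 0.0, 'gripper_width': 90.99837639419125}
```

Run:
```python
import cv2
a=cv2.imread('pics/top0.png'); cv2.imwrite('pics/topc.png',cv2.resize(a[140:340,340:600],None,fx=3,fy=3,interpolation=cv2.INTER_CUBIC))
```

```text
(no output)
```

View pics/topc.png

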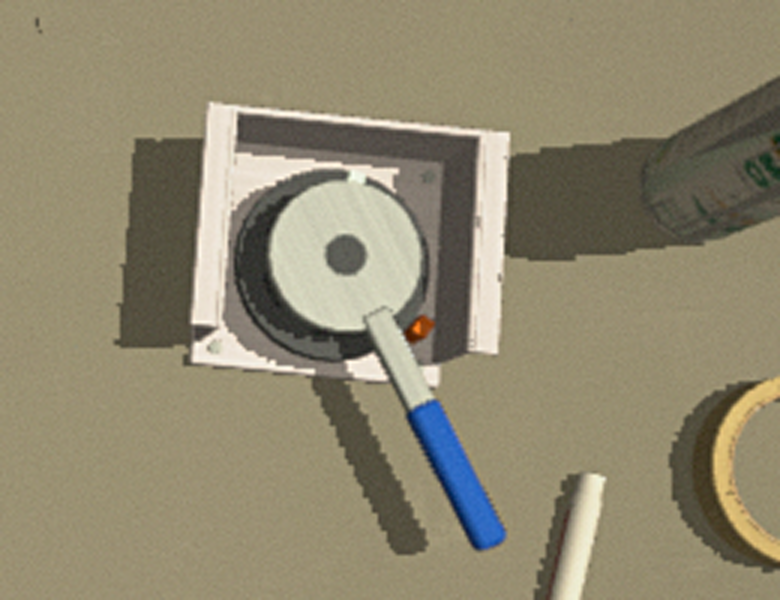

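View pics/scene0.png

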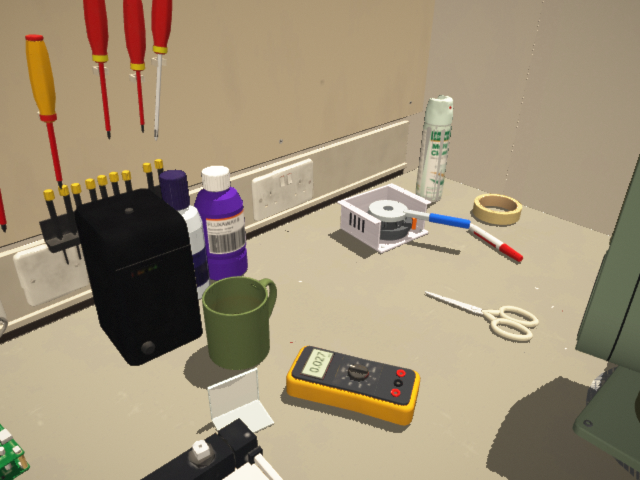

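The top view shows the chassis opening downwards in the image (-x) and turned slightly clockwise. The head is near crop (345,255) and the blue grip runs from (425,405) to (490,545). The orange post is on the right (-y), and the spray can stands clear, further right. Next I'll measure yaw, centre and handle direction.

```bash
cat >> h.py <<'E'
def grip(p,z=57):
    im=p["img"].astype(int); m=((im[:,:,2]>im[:,:,0]+60)&(im[:,:,2]>im[:,:,1]+50)).astype(np.uint8)
    n,l,s,c=cv2.connectedComponentsWithStats(m)
    P=np.array([[toplane(p,c[i],z)[:2],(s[i,4],0)] for i in range(1,n) if s[i,4]>40])
    ok=[i for i in range(1,n) if s[i,4]>40 and 380<toplane(p,c[i],z)[0]<650 and -300<toplane(p,c[i],z)[1]<80]
    i=max(ok,key=lambda i:s[i,4]); ys,xs=np.nonzero(l==i)
    W=np.array([toplane(p,(x,y),z)[:2] for x,y in zip(xs,ys)])
    mu=W.mean(0); u,sv,v=np.linalg.svd(W-mu,full_matrices=False); d=v[0]*np.sign(v[0][0])
    t=(W-mu)@d
    return mu,np.degrees(np.arctan2(d[1],d[0])),t.min(),t.max(),len(W)
E
python3 - <<'E'
from h import *
p=viewer.grab_frame("top")
mu,yaw,a,b,n=grip(p); print(mu,yaw,a,b,n)
d=np.array([np.cos(np.radians(yaw)),np.sin(np.radians(yaw))]); print("axis from grip",mu+115.5*d)
c=lambda x,y:(340+x/3,140+y/3)
print("head",toplane(p,c(347,255),53))
A,B=toplane(p,c(210,103),62),toplane(p,c(510,133),62); e=A-B;print(A,B,"chassis yaw",np.degrees(np.arctan2(-e[0],e[1])),np.linalg.norm(e))
A,B=toplane(p,c(480,135),62),toplane(p,c(467,350),62);e=A-B;print(A,B,np.degrees(np.arctan2(e[1],e[0])))
print("post",toplane(p,c(425,322),30), "line",toplane(p,c(357,178),28))
E
```

```text
[ 453.26298954 -151.69931839] 24.239366702901545 -35.87240022428756 35.89471046977104 532
axis from grip [ 558.5803076  -104.28083552]
head [ 558.16828647 -105.845938     53.        ]
[630.99977494 -41.10855109  62.        ] [ 615.00625125 -184.85807953   62.        ] chassis yaw -6.348599048266647 144.6365089696116
[ 614.1576982 -170.3126309   62.       ] [ 510.66718169 -158.08209335   62.        ] -6.739968816489881
post [ 528.48549025 -148.76598485   30.        ] line [ 601.13341397 -119.34115552   28.        ]
```

step_arm(plan=[3.2,-2.48,0,0,0,0,3.2,-2.48,0,0,0,0,3.2,-2.48,0,0,0,0,3.2,-2.48,0,0,0,0,3.2,-2.48,0,0,0,0], hand=5)

```text
time_s: 1.07
ee_pos: [266.9, -396.2, 228.1]
ee_rot: [180.0, -0.0, 14.2]
force: [0.8, -0.5, -0.3]
gripper_width: 61.0
gripper_force: 0.0
```

step_arm(plan=[3.2,-2.48,0,0,0,0,3.2,-2.48,0,0,0,0,3.2,-2.48,0,0,0,0,3.2,-2.48,0,0,0,0,3.2,-2.48,0,0,0,0])

```text
time_s: 1.48
ee_pos: [391.5, -236.4, 228.3]
ee_rot: [180.0, -0.0, 14.2]
force: [0.3, -0.3, 0.0]
gripper_width: 50.0
gripper_force: 0.0
```

step_arm(plan=[3.2,-2.48,0,0,0,0,3.2,-2.48,0,0,0,0,2.48,-1.94,0,0,0,0,0,0,0,0,0,-0.087,0,0,0,0,0,-0.087])

```text
time_s: 1.9
ee_pos: [460.8, -147.7, 227.9]
ee_rot: [180.0, -0.0, 24.7]
force: [-0.7, -0.2, 0.1]
gripper_width: 49.5
gripper_force: 0.0
```

step_arm(plan=[0,0,3,0,0,0,0,0,3,0,0,0,0,0,3,0,0,0,0,0,0,0,0,0])

```text
time_s: 2.23
ee_pos: [456.0, -148.0, 133.3]
ee_rot: [-179.6, 0.5, 24.2]
force: [-1.0, 0.5, -0.8]
gripper_width: 50.0
gripper_force: 0.0
```

Run:
```python
from h import *
p=viewer.grab_frame("wrist"); save(p,"w1"); s=sensors.state(); print(s["ee_pos"],s["ee_rot"])
mu,yaw,a,b,n=grip(p); print(mu,yaw,a,b,n); d=np.array([np.cos(np.radians(yaw)),np.sin(np.radians(yaw))]); print("axis",mu+115.5*d,"hold",mu+7.5*d)
for k in("ring_centre","spanner"):
    for r in viewer.pinpoint(k,p)[:1]: print(k,r["score"],toplane(p,r["location"],42))
```

```text
[ 457.79923272 -148.68926211  135.93418237] [-179.74744351    0.27191311   24.22995698]
[ 454.58492807 -152.51728217] 24.922196656625637 -37.02507970017934 34.31682612785684 1927
axis [ 559.3296645  -103.84706347] hold [ 461.38653433 -149.35687836]
spanner 0.83 [ 555.11412994 -105.80032912   42.        ]
```

View pics/w1.png

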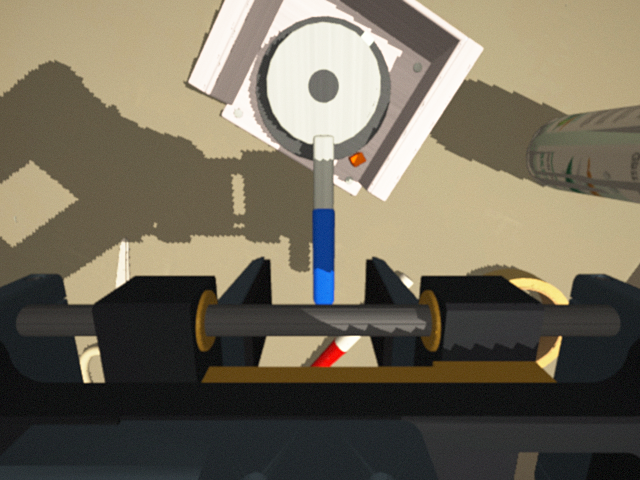

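The wrist view shows the handle centred between the fingers at column 323, with its axis in line with the tool. I'll descend and grip.

step_arm(plan=[0,0,2.8,0,0,0,0,0,2.8,0,0,0,0,0,2.4,0,0,0,0,0,1.3,0,0,0,0,0,0,0,0,0])

```text
time_s: 2.8
ee_pos: [459.7, -149.5, 44.5]
ee_rot: [-179.9, 0.1, 24.2]
force: [0.6, 0.1, -0.0]
gripper_width: 50.1
gripper_force: 0.0
```

step_arm(plan=[0,0,0,0,0,0,0,0,0,0,0,0,0,0,0,0,0,0,0,0,0,0,0,0,0,0,0,0,0,0], hand=0, newtons=45)

```text
time_s: 3.22
ee_pos: [460.4, -149.6, 45.9]
ee_rot: [179.9, -0.1, 24.2]
force: [0.3, -0.1, -0.3]
gripper_width: 19.6
gripper_force: 0.0
```

step_arm(plan=[0,0,0,0,0,0,0,0,0,0,0,0,0,0,0,0,0,0])

```text
time_s: 3.47
ee_pos: [460.1, -149.6, 45.4]
ee_rot: [180.0, -0.0, 24.2]
force: [-0.4, -0.0, 4.6]
gripper_width: 16.0
gripper_force: 45.0
```

step_arm(plan=[0.035,-0.867,0,0,0,0.08,0.035,-0.867,0,0,0,0.08,0.035,-0.867,0,0,0,0.08,0.035,-0.867,0,0,0,0.08,0,0,0,0,0,0])

```text
time_s: 3.88
ee_pos: [451.6, -115.6, 45.4]
ee_rot: [179.9, -0.1, 5.9]
force: [0.5, -1.6, 3.3]
gripper_width: 15.5
gripper_force: 45.0
```

step_arm(plan=[0.035,-0.867,0,0,0,0.08,0.035,-0.867,0,0,0,0.08,0.035,-0.867,0,0,0,0.08,0.035,-0.867,0,0,0,0.08,0,0,0,0,0,0])

```text
time_s: 4.3
ee_pos: [453.7, -81.5, 45.3]
ee_rot: [180.0, -0.1, -12.4]
force: [0.2, -3.0, 2.7]
gripper_width: 15.9
gripper_force: 45.0
```

step_arm(plan=[0.035,-0.867,0,0,0,0.08,0.035,-0.867,0,0,0,0.08,0.035,-0.867,0,0,0,0.08,0.035,-0.867,0,0,0,0.08,0,0,0,0,0,0])

```text
time_s: 4.72
ee_pos: [466.4, -49.8, 45.2]
ee_rot: [180.0, -0.1, -30.6]
force: [-0.7, -3.3, 5.7]
gripper_width: 15.6
gripper_force: 45.0
```

step_arm(plan=[0.035,-0.867,0,0,0,0.08,0.035,-0.867,0,0,0,0.08,0.035,-0.867,0,0,0,0.08,0.035,-0.867,0,0,0,0.08,0,0,0,0,0,0])

```text
time_s: 5.13
ee_pos: [488.4, -23.7, 45.2]
ee_rot: [180.0, -0.1, -49.0]
force: [-0.6, -3.5, 6.5]
gripper_width: 15.7
gripper_force: 45.0
```

Run:
```python
from h import *
p=viewer.grab_frame("wrist"); save(p,"w2"); s=sensors.state(); print(s["time_s"],s["ee_pos"],s["ee_rot"],s["force"],s["torque"])
for k in("ring_centre","spanner"):
    for r in viewer.pinpoint(k,p)[:1]: print(k,r["score"],r["location"],toplane(p,r["location"],42))
```

```text
5.1833 [488.17557745 -23.8317423   45.19502599] [ 1.79976546e+02 -6.83413343e-02 -4.88321800e+01] [-1.17608978 -2.87672486  5.95102063] [-0.66800335 -0.15327552 -0.19444173]
spanner 0.59 [318.7, 64.5] [ 557.45356093 -104.63621919   42.        ]
```

View pics/w2.png

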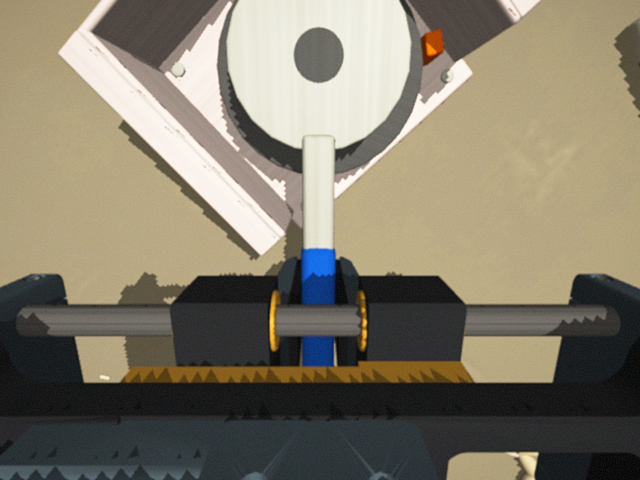

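The spanner is seated and the handle is near the left wall. I'll back off to mid-slot and lift.

step_arm(plan=[0.035,0.867,0,0,0,-0.08,0.035,0.867,0,0,0,-0.08,0,0,0,0,0,0])

```text
time_s: 5.53
ee_pos: [475.7, -36.2, 45.3]
ee_rot: [-179.9, -0.1, -39.7]
force: [1.1, 1.5, 5.8]
gripper_width: 16.2
gripper_force: 45.0
```

step_arm(plan=[0,0,-0.6,0,0,0,0,0,-0.6,0,0,0,0,0,-0.6,0,0,0,0,0,-0.6,0,0,0,0,0,-0.4,0,0,0], newtons=58)

```text
time_s: 5.95
ee_pos: [475.5, -35.2, 73.6]
ee_rot: [180.0, 0.0, -39.9]
force: [-0.6, 0.6, -1.5]
gripper_width: 15.5
gripper_force: 58.0
```

step_arm(plan=[0,0,0,0,0,0,0,0,0,0,0,0])

```text
time_s: 6.12
ee_pos: [475.6, -35.2, 73.2]
ee_rot: [-180.0, -0.0, -39.9]
force: [0.1, -0.3, -2.1]
gripper_width: 15.6
gripper_force: 58.0
```

Run:
```python
from h import *
p=viewer.grab_frame("scene"); cv2.imwrite("pics/s2.png",cv2.resize(p["img"][160:270,320:480,::-1],None,fx=5,fy=5,interpolation=cv2.INTER_CUBIC)); s=sensors.state(); print(s["time_s"],s["ee_pos"],s["ee_rot"],s["force"],s["torque"])
```

```text
6.1667 [475.36320103 -35.1512355   72.89019203] [ 1.79986523e+02  1.41585252e-02 -3.99398711e+01] [ 0.27206871  0.27804431 -1.38147751] [ 0.21489932  0.13752489 -0.01463428]
```

View pics/s2.png

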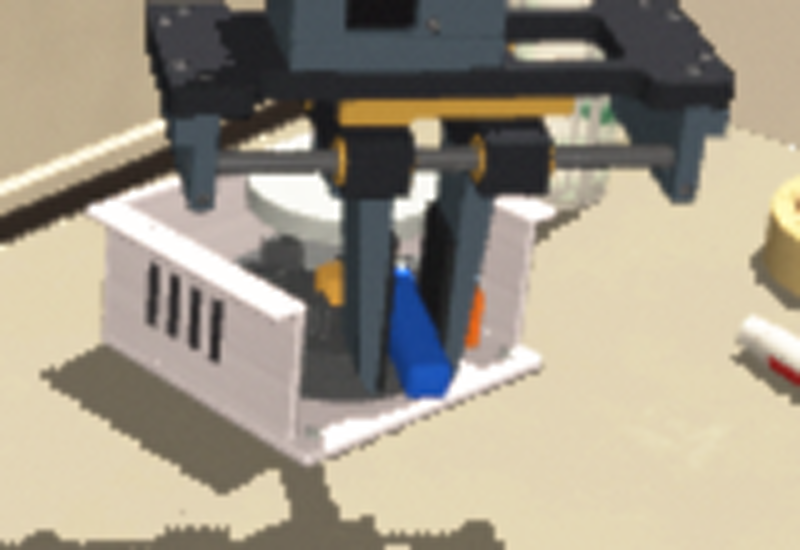

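The head is lifted clear and level over the teeth. Now I'll swing it back.

step_arm(plan=[0.035,0.867,0,0,0,-0.08,0.035,0.867,0,0,0,-0.08,0.035,0.867,0,0,0,-0.08,0.035,0.867,0,0,0,-0.08,0.035,0.867,0,0,0,-0.08])

```text
time_s: 6.58
ee_pos: [454.3, -73.3, 72.5]
ee_rot: [180.0, 0.1, -16.8]
force: [-0.5, -0.2, -1.6]
gripper_width: 15.5
gripper_force: 58.0
```

step_arm(plan=[0.035,0.867,0,0,0,-0.08,0.035,0.867,0,0,0,-0.08,0.035,0.867,0,0,0,-0.08,0.035,0.867,0,0,0,-0.08,0.035,0.867,0,0,0,-0.08])

```text
time_s: 7.0
ee_pos: [450.2, -116.4, 72.5]
ee_rot: [-180.0, 0.1, 6.1]
force: [0.8, -0.7, -1.7]
gripper_width: 15.7
gripper_force: 58.0
```

step_arm(plan=[0.035,0.867,0,0,0,-0.08,0.035,0.867,0,0,0,-0.08,0.035,0.867,0,0,0,-0.08,0.015,0.434,0,0,0,-0.04,0,0,0,0,0,0])

```text
time_s: 7.42
ee_pos: [458.3, -146.2, 72.6]
ee_rot: [180.0, 0.0, 21.9]
force: [-0.1, -0.5, -1.5]
gripper_width: 15.4
gripper_force: 58.0
```

Run:
```python
from h import *
p=viewer.grab_frame("wrist"); save(p,"w3"); s=sensors.state(); print(s["time_s"],s["ee_pos"],s["ee_rot"],s["force"],s["torque"])
for r in viewer.pinpoint("spanner",p)[:1]: print(r["score"],r["location"],toplane(p,r["location"],70))
print("pred centre px",proj(p,[558.5,-105,42]),proj(p,[558.5,-105,81]))
```

```text
7.4667 [ 458.03383209 -145.6536435    72.61608467] [-1.79984300e+02  3.54469371e-02  2.18479353e+01] [ 0.12227543 -0.11178972 -1.91316025] [0.00319086 0.16788464 0.02141126]
0.79 [315.5, 65.3] [ 555.78796964 -105.8871552    70.        ]
pred centre px [316.18444574  72.73446574] [315.82704523  50.41422738]
```

View pics/w3.png

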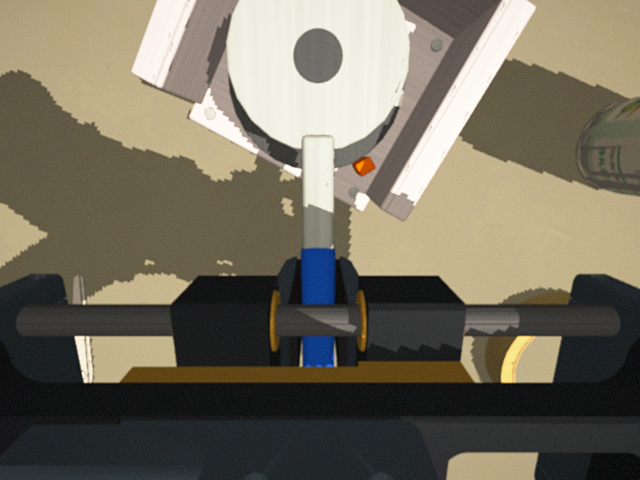

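Run:
```python
from h import *
a=cv2.imread("pics/w3.png"); cv2.imwrite("pics/w3c.png",cv2.resize(a[0:190,220:460],None,fx=3.3,fy=3.1,interpolation=cv2.INTER_CUBIC))
p=viewer.grab_frame("wrist")
for ring in (20,45,62,70):
    b=np.radians(-18-ring)
    print(ring,[proj(p,[558.5+r*np.cos(b),-105+r*np.sin(b),z]).round() for r,z in((46,30),)])
```

```text
20 [array([395.,  29.])]
45 [array([404.,  69.])]
62 [array([401.,  96.])]
70 [array([397., 108.])]
```

View pics/w3c.png

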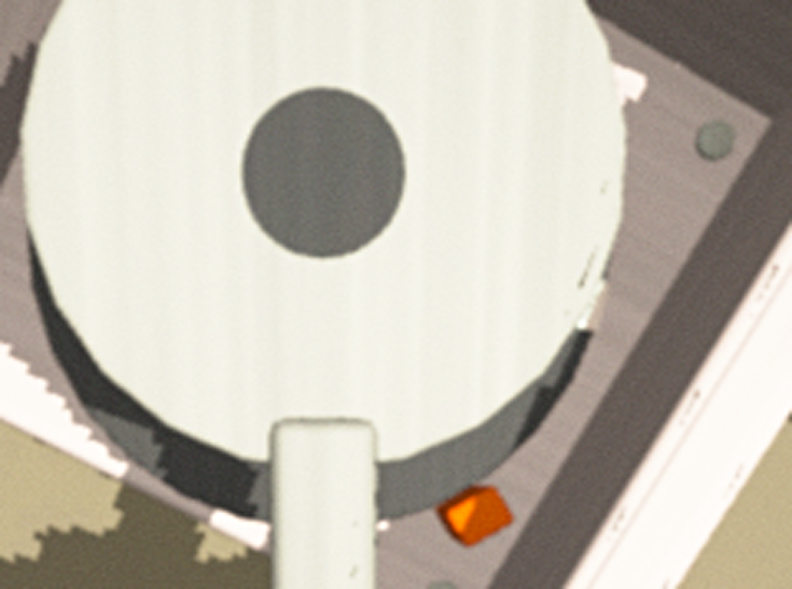

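The white line shows at about pixel (400,98), which gives a ring angle of about 62°, as predicted. Mid-slot is lined up, so I'll lower it.

step_arm(plan=[0,0,0.7,0,0,0,0,0,0.7,0,0,0,0,0,0.6,0,0,0,0,0,0.4,0,0,0,0,0,0.4,0,0,0])

```text
time_s: 7.98
ee_pos: [457.6, -145.2, 44.3]
ee_rot: [-179.9, 0.1, 22.0]
force: [-6.5, 0.4, 11.8]
gripper_width: 15.6
gripper_force: 58.0
```

step_arm(plan=[0,0,0,0,0,0,0,0,0,0,0,0])

```text
time_s: 8.15
ee_pos: [457.6, -145.2, 44.8]
ee_rot: [-180.0, 0.1, 21.9]
force: [-1.7, 1.2, 1.2]
gripper_width: 15.7
gripper_force: 58.0
```

step_arm(plan=[0.035,-0.867,0,0,0,0.08,0.035,-0.867,0,0,0,0.08,0.035,-0.867,0,0,0,0.08,0.035,-0.867,0,0,0,0.08,0.035,-0.867,0,0,0,0.08])

```text
time_s: 8.57
ee_pos: [450.7, -103.0, 44.9]
ee_rot: [180.0, -0.1, -1.2]
force: [0.2, -1.0, -1.5]
gripper_width: 15.5
gripper_force: 58.0
```

step_arm(plan=[0.035,-0.867,0,0,0,0.08,0.035,-0.867,0,0,0,0.08,0.035,-0.867,0,0,0,0.08,0.035,-0.867,0,0,0,0.08,0.035,-0.867,0,0,0,0.08])

```text
time_s: 8.98
ee_pos: [460.1, -61.0, 44.9]
ee_rot: [180.0, -0.1, -24.1]
force: [-0.5, -2.4, -1.1]
gripper_width: 15.5
gripper_force: 58.0
```

step_arm(plan=[0.035,-0.867,0,0,0,0.08,0.035,-0.867,0,0,0,0.08,0.02,-0.55,0,0,0,0.05,0,0,0,0,0,0])

```text
time_s: 9.32
ee_pos: [471.5, -41.2, 44.8]
ee_rot: [180.0, -0.0, -35.9]
force: [-0.5, -4.1, 0.7]
gripper_width: 15.6
gripper_force: 58.0
```

Run:
```python
from h import *
p=viewer.grab_frame("wrist"); a=p["img"][:,:,::-1]; cv2.imwrite("pics/w4.png",cv2.resize(a[0:240,200:520],None,fx=2.5,fy=2.5,interpolation=cv2.INTER_CUBIC)); s=sensors.state(); print(s["time_s"],s["ee_pos"],s["ee_rot"],s["force"],s["torque"])
for ring in (85,95,109,120):
    b=np.radians(-18-ring); print(ring,((proj(p,[558.5+46*np.cos(b),-105+46*np.sin(b),30])-[200,0])*2.5).round())
```

```text
9.3667 [471.36654667 -41.46388693  44.83050891] [ 1.79973375e+02 -4.15460387e-02 -3.58525061e+01] [-0.51714527 -3.3261263  -0.49317251] [-0.41266017  0.08182618 -0.17390531]
85 [532.  58.]
95 [543. 105.]
109 [545. 173.]
120 [536. 225.]
```

View pics/w4.png

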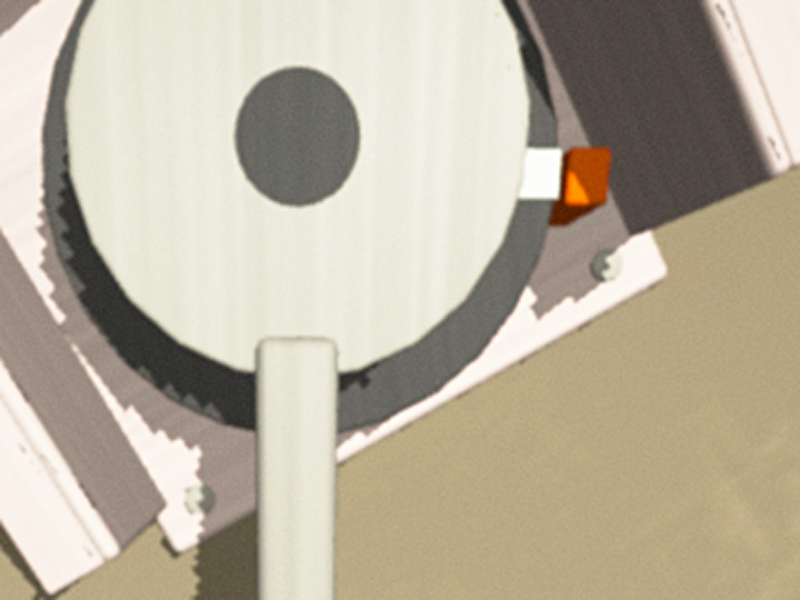

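The white line at crop (542,173) points straight at the orange post. I'll ease off slightly, release and retreat upwards.

step_arm(plan=[0,0.4,0,0,0,-0.04,0,0,0,0,0,0])

```text
time_s: 9.53
ee_pos: [468.8, -44.6, 44.9]
ee_rot: [-180.0, -0.0, -33.6]
force: [-0.0, 0.7, 0.0]
gripper_width: 15.6
gripper_force: 58.0
```

step_arm(plan=[0,0,0,0,0,0,0,0,0,0,0,0,0,0,0,0,0,0,0,0,0,0,0,0,0,0,0,0,0,0], hand=4.5)

```text
time_s: 9.95
ee_pos: [468.9, -44.4, 45.0]
ee_rot: [-180.0, -0.0, -33.6]
force: [-0.8, -1.1, 0.3]
gripper_width: 44.0
gripper_force: 0.0
```

step_arm(plan=[0,0,-1,0,0,0,0,0,-2,0,0,0,0,0,-3,0,0,0,0,0,-3,0,0,0,0,0,-3,0,0,0])

```text
time_s: 10.37
ee_pos: [468.4, -44.3, 166.1]
ee_rot: [180.0, 0.0, -33.6]
force: [0.7, -0.6, -0.1]
gripper_width: 44.4
gripper_force: 0.0
```

step_arm(plan=[0,0,0,0,0,0,0,0,0,0,0,0,0,0,0,0,0,0])

```text
time_s: 10.62
ee_pos: [468.1, -44.3, 164.3]
ee_rot: [180.0, 0.1, -33.6]
force: [-0.0, 0.8, 0.0]
gripper_width: 45.0
gripper_force: 0.0
```

Run:
```python
from h import *
p=viewer.grab_frame("wrist"); save(p,"w5"); s=sensors.state(); print(s["time_s"],s["ee_pos"],s["force"],s["gripper_width"])
print(grip(p))
for r in viewer.pinpoint("spanner",p)[:1]: print(r["score"],toplane(p,r["location"],42))
```

```text
10.6667 [467.75326486 -44.29068377 163.74596499] [-0.1360439  -0.54154456 -0.71353291] 44.94149255754881
(array([464.30549516, -42.53475722]), np.float64(-33.92878737954311), np.float64(-37.78754832605242), np.float64(33.452317472941665), 1577)
0.94 [ 556.94236202 -103.55555322   42.        ]
```

View pics/w5.png

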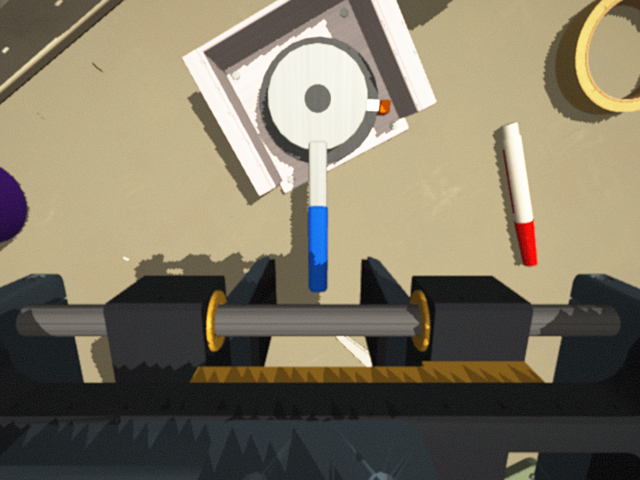

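The spanner is seated with its head at (317,97). The line at (372,105) points at the post and the gripper is clear, so I'll hand in.

```bash
python3 -c "
from workcell import env; print(env.job_done())"
```

```text
the job is handed in; nothing more can be done
None
```

The job is handed in at about 11 s of the 48 s allowed: the ring was turned in two strokes until its white line points at the orange post (about 109°), the spanner is back on the ring and released, and the arm never went near the mug; the judge's verdict was not shown.

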